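# Unstack the lab kit into its fitting trays

### The arm

A 7-joint arm with a two-finger parallel gripper is mounted at the origin on the work surface. World frame = base frame: x ahead of the robot, y to its left, z up, the work surface at z = 0. Lengths are in m, angles in rad, forces in N, time in s.
With the tool pointing down it reaches from about 0.35 to 0.775 m from the base axis. Payload 3.1 kg.
Tool frame: the origin (TCP) lies where the fingers leave the gripper's body, on its centre line; the fingertips stand 73 mm ahead of it and the grasp point (between the pads) lies 54 mm ahead of it; x points along the fingers, y is the direction in which the jaws open and shut, and the axes are right-handed (so a half turn about x gives the same grasp; the last joint's range is limited). The gripper opens to 85 mm and grips with 20 to 120 N. Pads are 22 mm wide; open, the fingers measure 114 mm over their backs; the gripper's body (76 mm by 85 mm) begins 54 mm behind the grasp point. The pads swing forward as they close: fully open they stand 13 mm farther back than shut.
Start: joints at [-1.217, 0.311, 0.014, 1.512, -0.004, 1.319, -0.027], TCP at [0.212, 0.508, 0.304] pointing down, gripper open.
Joint ranges: [-2.7, 2.7], [-0.3, 1.91], [-1.27, 1.3], [0.12, 2.57], [-1.44, 4.58], [0.2, 2.03], [-3.05, 3.05]. Speed limits (rad/s): [2.79, 2.79, 3.14, 3.14, 3.14, 3.14, 3.14].

### API

Orientations are given as a 3x3 rotation matrix whose columns are the frame's x, y, z axes.
In Python, from bench import ctrl gives the robot as it stands. Calls block until the motion is done:
- ctrl.movep(position, orientation): joint-space move of the TCP to a pose.
- ctrl.servo_line(position, orientation=None, speed=0.15, threshold=None): straight line of the TCP; orientation=None keeps the orientation; speed is the mean speed in m/s. With threshold (N) it stops when the force on the tool has changed by that much, and returns True; else False.
- ctrl.set_joints(angles): joint-space move.
- ctrl.grip(opening, newtons=None): finger opening in m; newtons is the grip in N (None keeps the last); returns when the fingers have stopped.
- ctrl.dwell(seconds).
- ctrl.solve_ik(position, orientation): joint angles nearest the present ones, or None.
- ctrl.grab_frame(name): name is "scene" or "top" or "wrist"; returns (picture, depth): 480x640x3 uint8, red, green, blue; 480x640 float32, m along the optical axis (not along the pixel's ray), 0 where there is no reading.
- ctrl.calibration(name): a dict with "fx", "fy", "cx", "cy" (pixels), "dist" ([k1, k2, p1, p2, k3] as OpenCV has them; the pictures are not rectified), "rvec" (rotation vector, rad) and "tvec" (3), from world to camera coordinates, as OpenCV has them. Camera axes: x right, y down, z forward; pixel columns grow to the right and rows downward; lengths in m; the calibration is good to about 2 mm. A picture is of the moment at which its call begins: read the wrist's pose just before it. calibration takes no time and is no camera call; for the wrist camera it gives the pose at the moment of the call.
A pose or a line that the arm cannot do raises ctrl.Unreachable and nothing moves.
- ctrl.sign_off(): hands the job in, once; it reports no verdict.
Trained networks look in the newest picture that a camera, given by its name, has taken for a name from the list of things; names that differ only in an ending like _2 or _b are one class to them, and where a whole thing is asked for, a point or a joint stands for the part that bears it (a point fixed in the world has none). Each returns a list of dicts, best first, with "conf" (0 to 1); they miss things now and then, are a little off and sometimes report something else, mostly with a low value. They report only what shows in the picture. A call takes as long as a camera call. They do not tell look-alikes from the thing itself.
- ctrl.look_for(camera, query): "box" ([centre column, centre row, width, height] in pixels, round what is visible of it).
- ctrl.cut_out(camera, query): "region" (480x640 bool, what is visible of it) and "box" ([centre column, centre row, width, height] in pixels, round what is visible of it).
- ctrl.landmark_of(camera, query): "at" ([row, column] in pixels: a listed point, or the origin of a listed thing).
Readings, each from a call of its own:
- ctrl.read_clock(): time.
- ctrl.read_joints(): joint angles.
- ctrl.read_qvel(): joint speeds.
- ctrl.read_joint_torque(): joint torques, N m.
- ctrl.read_ee_pos(): TCP position.
- ctrl.read_orientation(): TCP orientation.
- ctrl.read_wrist_force(): force on the tool from outside, world axes, zero at the start.
- ctrl.read_wrist_torque(): the same for the moment, N m.
- ctrl.read_grip_width(): finger opening in m.
Only numpy, scipy, OpenCV 4.12 (cv2) and the standard library are available. Lean on these libraries where they do the work, as an engineer would, in place of code of your own. Each camera call takes 0.05 s, during which the arm holds its last target.

### The job

Lay out the electronics kit for the next class: take the stack apart from the top down and set each part flat on the floor of the tray made to its shape and size, inside the rim. The round knob goes first into the round tray, then the square heat sink, then the die-cast box, and last the prototyping module; put each one down rather than dropping it, and leave the screwdriver and the wire spool where they lie.

Things in the scene. Friction and masses are not known exactly. Their poses are not given: they have to be found in the camera images.
- knob_mid (a point): Round aluminium control knob with a bright turned top and a black pointer line, a plain upright cylinder 32 mm in diameter and 22 mm high (about 40 g); top of the stack at the start. The point is its centre, half-way up (11 mm above its underside). z is its axis, up; x lies along the pointer line.
- heatsink_mid (a point): Square dark metal heat sink with upright fins running along its x, 42 x 42 mm, 25 mm high (about 70 g), to be gripped across any two opposite sides; second from the top, under the knob. The point is its centre, half-way up (12.5 mm above its underside). z up; x and y square to its sides.
- diecast_mid (a point): Oblong bare aluminium die-cast box with four lid screws, closed and solid: 70 mm along x, 50 mm along y, 26 mm high (about 150 g); third from the top, under the heat sink. The point is its centre, half-way up (13 mm above its underside). z up.
- module_mid (a point): Prototyping module: black housing with a white pin-hole board let flush into its top, a plain block 96 mm along x, 60 mm along y, 24 mm high (about 160 g); bottom of the stack, standing on the table. The point is its centre, half-way up (12 mm above its underside). z up.
- tray_knob_floor (a point): Round tray for the knob, fixed to the table: grey floor, black rim, inside 50 mm in diameter, outside 58 mm. The point is the centre of its floor, on the floor's upper side, 3 mm above the table; the rim stands 5 mm above the floor (8 mm above the table). z up.
- tray_heatsink_floor (a point): Square tray for the heat sink, fixed: grey floor, black rim, inside 60 x 60 mm, outside 68 x 68 mm. The point is the centre of its floor, 3 mm above the table; the rim stands 5 mm above the floor. x and y are square to its sides, z up.
- tray_diecast_floor (a point): Oblong tray for the die-cast box, fixed: grey floor, black rim, inside 88 mm along x and 68 mm along y, outside 96 x 76 mm. The point is the centre of its floor, 3 mm above the table; the rim stands 5 mm above the floor. z up. The box fits with its long side along the tray's long side, either way round.
- tray_module_floor (a point): Largest oblong tray, for the prototyping module, fixed: grey floor, black rim, inside 114 mm along x and 78 mm along y, outside 122 x 86 mm. The point is the centre of its floor, 3 mm above the table; the rim stands 5 mm above the floor. z up. The module fits with its long side along the tray's long side, either way round.
- driver: Bystander, loose: small screwdriver with a grey handle, 130 mm long, about 25 mm high at most, lying on the table roughly away from the robot near the far middle. The point is on the table under its middle; x runs from handle to tip.
- spool: Bystander, loose: small blue wire spool with black flanges, 44 mm in diameter, 30 mm high, standing on the table. The point is the centre of its underside; z up.
There are look-alikes about, which are no part of the job. Leave any pink look-alike of the part that bears knob_mid alone.

How it is judged:
By the outcome, as a careful person would: the job done as asked, in the order asked, and still so for the second after the job is handed in, with the robot touching nothing.
It also fails if it takes over 115 s, if anything falls off the work surface, if the arm or the gripper's body presses on something with over 40 N, if the wrist force passes 120 N, or if a joint passes its speed limit or range.

## Working session

There is one attempt and no reset: what is moved stays moved. The work goes in short steps, each a Python script; the robot and the scene stay as the last script left them, time stands still between calls to the robot, and variables do not carry over. Pictures are saved under pics/ and viewed, and the job is handed in when it is done.

```bash
ls; mkdir -p pics
python3 - <<'E'
from bench import ctrl
import cv2, numpy as np
for n in ["scene","top","wrist"]:
    p,d=ctrl.grab_frame(n); cv2.imwrite(f"pics/{n}0.png",p[:,:,::-1]); np.save(f"pics/{n}0d.npy",d)
    c=ctrl.calibration(n); print(n,c)
print(ctrl.read_clock(), ctrl.read_orientation())
E
```

```text
pics
scene {'fx': 442.8726432423315, 'fy': 442.8726432423315, 'cx': 321.8296257135004, 'cy': 240.96845923048616, 'dist': array([-0.05238902,  0.        ,  0.        ,  0.        ,  0.        ]), 'rvec': array([ 2.17127013,  1.19993634, -0.4277174 ]), 'tvec': array([-0.28729481, -0.31054576,  1.21251068])}
top {'fx': 575.5829853303669, 'fy': 575.5829853303669, 'cx': 314.5008446957419, 'cy': 246.81391038999382, 'dist': array([-0.06142985,  0.        ,  0.        ,  0.        ,  0.        ]), 'rvec': array([ 2.15221497, -2.18085496,  0.10781831]), 'tvec': array([0.02675918, 0.5748315 , 1.17966921])}
wrist {'fx': 427.5891331224932, 'fy': 427.5891331224932, 'cx': 316.42023711096823, 'cy': 245.43911852843848, 'dist': array([-0.09930258,  0.        ,  0.        ,  0.        ,  0.        ]), 'rvec': array([-2.38530258, -1.59079996, -0.24951842]), 'tvec': array([-0.54945149, -0.04159259,  0.38000792])}
0.15 [[-6.47701467e-04  3.85446110e-01  9.22730121e-01]
 [-1.74455370e-03  9.22728475e-01 -3.85446647e-01]
 [-9.99998269e-01 -1.85940660e-03  7.47788487e-05]]
```

View pics/scene0.png

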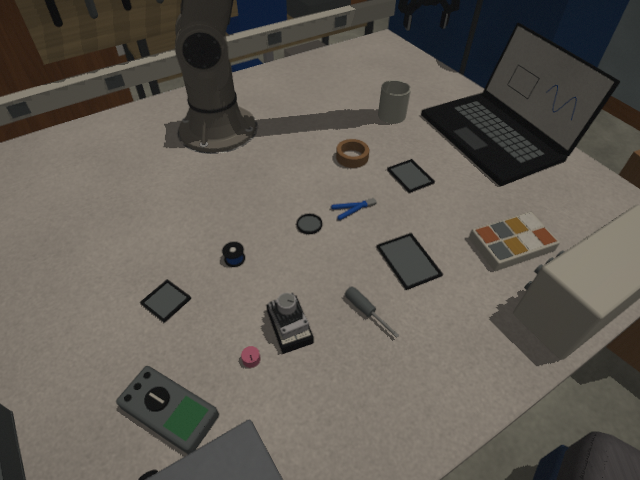

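View pics/top0.png

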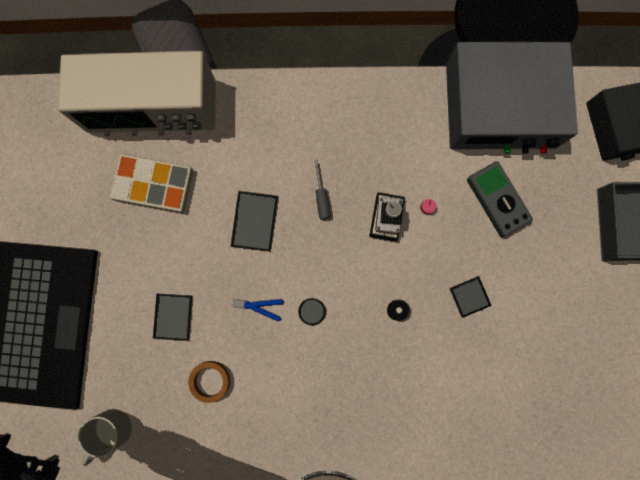

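View pics/wrist0.png

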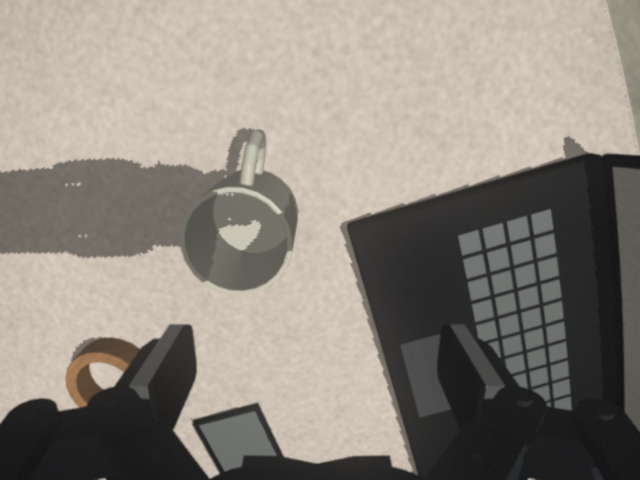

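The top view shows the stack at about (388,215), with the knob on top at (394,209). The pink look-alike is separate at (429,207). The trays are: round (312,311), square (470,296), small oblong (173,317) and large oblong (255,221). The spool is at (399,310) and the screwdriver at (322,190). Next I'll measure them.

```bash
cat > h.py <<'E'
from bench import ctrl
import cv2, numpy as np
def cal(n):
    c=ctrl.calibration(n); K=np.array([[c['fx'],0,c['cx']],[0,c['fy'],c['cy']],[0,0,1]])
    R=cv2.Rodrigues(np.array(c['rvec']))[0]; return K,np.array(c['dist']),R,np.array(c['tvec'])
def onplane(uv,z,C):
    K,D,R,t=C
    u=cv2.undistortPoints(np.array(uv,float).reshape(-1,1,2),K,D).reshape(-1,2)
    d=np.c_[u,np.ones(len(u))]@R; o=-R.T@t
    s=(z-o[2])/d[:,2]; return o+d*s[:,None]
def proj(P,C):
    K,D,R,t=C
    return cv2.projectPoints(np.array(P,float).reshape(-1,1,3),cv2.Rodrigues(R)[0],t,K,D)[0].reshape(-1,2)
def cloud(d,C):
    K,D,R,t=C
    v,u=np.mgrid[0:480,0:640]
    n=cv2.undistortPoints(np.c_[u.ravel(),v.ravel()].astype(float).reshape(-1,1,2),K,D).reshape(-1,2)
    P=np.c_[n,np.ones(len(n))]*d.reshape(-1,1)
    return ((P-t)@R).reshape(480,640,3)
def rect(xy):
    (c,s,a)=cv2.minAreaRect(np.array(xy,np.float32)*1000)
    if s[0]<s[1]: s=(s[1],s[0]); a+=90
    a=(a+90)%180-90
    return np.array(c)/1000,s,a
E
python3 - <<'E'
from h import *
ctrl.grab_frame("top"); C=cal("top")
print("cam",-C[2].T@C[3])
for q,z in [("knob_mid",.097),("heatsink_mid",.075),("diecast_mid",.05),("module_mid",.024),("tray_knob_floor",.008),("tray_heatsink_floor",.008),("tray_diecast_floor",.008),("tray_module_floor",.008),("driver",0),("spool",.03)]:
    for r in ctrl.landmark_of("top",q): print(q,r['conf'],np.round(r['at']),"w",onplane([r['at'][::-1]],z,C)[0].round(4))
    for r in ctrl.cut_out("top",q):
        m=r['region'].astype(np.uint8); cs=max(cv2.findContours(m,0,cv2.CHAIN_APPROX_NONE)[0],key=len).reshape(-1,2)
        w=onplane(cs,z,C)[:,:2]; print("   cut",round(r['conf'],2),np.round(r['box']),rect(w))
d=np.load("pics/top0d.npy");P=cloud(d,C)
m=P[180:250,360:412]; print(np.round(np.array([[m[y,x,2] for x in range(0,52,4)] for y in range(0,70,4)])*1000))
E
```

```text
cam [0.45045737 0.01538344 1.23272797]
knob_mid 0.74 [312. 310.] w [0.4403 0.0304 0.097 ]
knob_mid 0.56 [208. 393.] w [ 0.6445 -0.1386  0.097 ]
knob_mid 0.56 [204. 430.] w [ 0.6505 -0.2135  0.097 ]
   cut 0.61 [396. 212.  16.  16.] (array([ 0.64227539, -0.13855719]), (34.54741287231445, 29.44692039489746), -27.756389617919922)
heatsink_mid 0.65 [210. 394.] w [ 0.6426 -0.1437  0.075 ]
   cut 0.73 [394. 212.  19.  24.] (array([ 0.63772089, -0.13889067]), (44.76349639892578, 42.74849319458008), 83.82464599609375)
   cut 0.41 [390. 215.  21.  34.] (array([ 0.63278741, -0.13039478]), (71.89132690429688, 46.79700469970703), -1.6468887329101562)
diecast_mid 0.73 [213. 388.] w [ 0.6423 -0.1343  0.05  ]
   cut 0.56 [387. 214.  26.  37.] (array([ 0.63776208, -0.13499193]), (72.92520904541016, 50.134029388427734), -6.512077331542969)
   cut 0.55 [256. 222.  47.  61.] (array([0.63048529, 0.14498589]), (118.93599700927734, 83.96749114990234), -8.143226623535156)
module_mid 0.72 [220. 385.] w [ 0.6314 -0.1304  0.024 ]
   cut 0.79 [384. 218.  34.  48.] (array([ 0.61718427, -0.11655536]), (85.488937
[... 3339 characters left out ...]
00e+01  2.100e+01
   1.900e+01  3.000e+01  3.700e+01  4.600e+01  1.000e+00  0.000e+00
   4.000e+00]
 [ 3.000e+00  1.000e+00 -2.000e+00  1.400e+01  2.000e+01  2.600e+01
   2.300e+01  2.400e+01  2.400e+01  1.233e+03  1.000e+00  1.000e+00
   2.000e+00]
 [ 0.000e+00  3.000e+00  3.000e+00 -2.000e+00  2.000e+00 -1.000e+00
   2.000e+00  0.000e+00  1.000e+01  1.900e+01  1.000e+00  3.000e+00
  -4.000e+00]
 [ 1.000e+00 -1.000e+00 -1.000e+00  1.000e+00 -0.000e+00  2.000e+00
  -1.000e+00 -4.000e+00  2.000e+00  1.000e+00 -3.000e+00 -3.000e+00
   2.000e+00]
 [ 1.000e+00  4.000e+00 -3.000e+00 -1.000e+00  3.000e+00  2.000e+00
   5.000e+00  3.000e+00 -2.000e+00  4.000e+00 -5.000e+00 -1.000e+00
  -4.000e+00]]
```

Run:
```python
from h import *
C=cal("top"); p=cv2.imread("pics/top0.png"); g=p.max(axis=2)
for n,(u,v,r) in dict(knob=(312,311,22),hs=(470,296,32),die=(173,317,36),mod=(255,221,46)).items():
    m=np.zeros_like(g); cv2.circle(m,(u,v),r,1,-1); m=((g<75)&(m>0)).astype(np.uint8)
    cs=max(cv2.findContours(m,0,cv2.CHAIN_APPROX_NONE)[0],key=len).reshape(-1,2)
    print(n,cv2.contourArea(cs),rect(onplane(cs,.008,C)[:,:2]))
Cw=cal("wrist"); pos=np.array(ctrl.read_ee_pos()); R=np.array(ctrl.read_orientation())
o=-Cw[2].T@Cw[3]; print("cam in tool",R.T@(o-pos),"axes in tool cols\n",(R.T@Cw[2].T).round(3))
d=np.load("pics/wrist0d.npy"); P=(cloud(d,Cw)-pos)@R
print(pos)
m=(d>0)&(P[...,0]<.09)&(P[...,0]>.0); ys=P[m]
print(len(ys),ys[:,0].max(),)
for lo in np.arange(0.03,.09,.005):
    k=ys[(ys[:,0]>=lo)&(ys[:,0]<lo+.005)]
    if len(k): 
        a=k[k[:,1]>0];b=k[k[:,1]<0]
        print(round(lo,3),len(k),[ (s[:,1].min().round(4),s[:,1].max().round(4),s[:,2].min().round(4),s[:,2].max().round(4)) for s in (a,b) if len(s)])
```

```text
knob 539.5 (array([0.44011002, 0.02673254]), (56.751068115234375, 54.693172454833984), 62.751731872558594)
hs 966.5 (array([ 0.46637674, -0.31062949]), (68.59098052978516, 68.05270385742188), -68.47585105895996)
die 1582.0 (array([0.43246405, 0.32271158]), (95.18038940429688, 79.18257904052734), -4.102745056152344)
mod 2168.5 (array([0.63514746, 0.14846532]), (122.0490493774414, 87.28550720214844), -7.96209716796875)
cam in tool [-0.06955126  0.00072617 -0.07881998] axes in tool cols
 [[ 0.001 -0.31   0.951]
 [ 1.     0.001 -0.001]
 [-0.001  0.951  0.31 ]]
[0.21204422 0.50750072 0.30391661]
27447 0.060807255933232954
0.03 1572 [(np.float64(0.0428), np.float64(0.0578), np.float64(-0.0112), np.float64(0.0116)), (np.float64(-0.0562), np.float64(-0.0413), np.float64(-0.0114), np.float64(0.012))]
0.035 1425 [(np.float64(0.0428), np.float64(0.0571), np.float64(-0.0112), np.float64(0.0119)), (np.float64(-0.0558), np.float64(-0.0412), np.float64(-0.0111), np.float64(0.0123))]
0.04 1296 [(np.float64(0.0426), np.float64(0.0573), np.float64(-0.0111), np.float64(0.0117)), (np.float64(-0.0559), np.float64(-0.0414), np.float64(-0.0115), np.float64(0.0122))]
0.045 1158 [(np.float64(0.0428), np.float64(0.0576), np.float64(-0.0113), np.float64(0.012)), (np.float64(-0.0559), np.float64(-0.0414), np.float64(-0.0112), np.float64(0.0125))]
0.05 956 [(np.float64(0.0429), np.float64(0.057), np.float64(-0.0111), np.float64(0.0119)), (np.float64(-0.0546), np.float64(-0.0415), np.float64(-0.0108), np.float64(0.0124))]
0.055 536 [(np.float64(0.0427), np.float64(0.05), np.float64(-0.0104), np.float64(0.0118)), (np.float64(-0.0486), np.float64(-0.0415), np.float64(-0.0105), np.float64(0.0117))]
0.06 11 [(np.float64(0.0434), np.float64(0.0436), np.float64(-0.0069), np.float64(0.0067)), (np.float64(-0.0423), np.float64(-0.0421), np.float64(-0.0021), np.float64(0.0061))]
```

```bash
cat >> h.py <<'E'
def ori(a):  # jaw (tool y) at angle a (rad) from world +y ; z = +x rotated by a
    c,s=np.cos(a),np.sin(a)
    return np.array([[0,-s,c],[0,c,s],[-1,0,0]],float)
def shot(n,tag):
    C=cal(n); pos=np.array(ctrl.read_ee_pos()); R=np.array(ctrl.read_orientation())
    p,d=ctrl.grab_frame(n); cv2.imwrite(f"pics/{tag}.png",p[:,:,::-1]); np.savez(f"pics/{tag}.npz",d=d,K=C[0],D=C[1],R=C[2],t=C[3],pos=pos,ori=R)
    return p,d,C,pos,R
E
python3 - <<'E'
from h import *
ctrl.movep([0.60,-0.135,0.30],ori(0))
p,d,C,pos,R=shot("wrist","w1")
for o in (.062,.052,.044,.034):
    ctrl.grip(o); p,d,C,pos,R=shot("wrist","wg%d"%(o*1000))
    P=(cloud(d,C)-pos)@R; k=P[(d>0)&(P[...,0]<.09)&(P[...,0]>.03)&(abs(P[...,2])<.02)]
    print(o,ctrl.read_grip_width(),np.percentile(k[:,0],[99,99.8,100]).round(4))
print(ctrl.read_clock(),pos)
E
```

```text
0.062 0.062085314678104624 [0.0661 0.0673 0.0686]
0.052 0.051623948803191724 [0.0677 0.0695 0.0708]
0.044 0.044003485483217204 [0.0689 0.0706 0.0718]
0.034 0.034113853559063996 [0.07   0.0717 0.073 ]
5.2417 [ 0.59998934 -0.13500937  0.29999329]
```

View pics/w1.png

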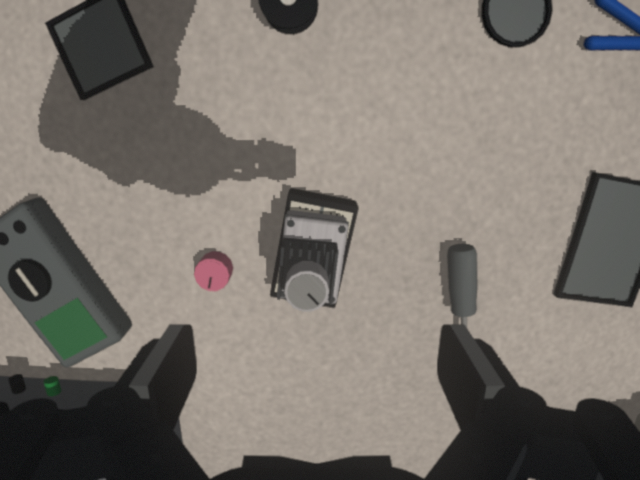

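The wrist view shows the stack at (315,245), with the knob's bright top and black pointer at (307,290). The pink look-alike at (212,271) is apart from it, on the table. Next I'll fit each layer using the depth image.

Run:
```python
from h import *
f=np.load("pics/w1.npz"); C=(f['K'],f['D'],f['R'],f['t']); d=f['d']; P=cloud(d,C)
print("cam",-C[2].T@C[3])
Z=P[...,2]; roi=np.zeros_like(Z,bool); roi[175:320,255:370]=True
p=cv2.imread("pics/w1.png")
img=np.zeros((480,640,3),np.uint8)
for n,lo,hi,col in [("knob",.09,.105,(0,0,255)),("hs",.066,.082,(0,255,0)),("die",.044,.056,(255,0,0)),("mod",.019,.029,(255,255,0)),("table",-.01,.008,(60,60,60))]:
    m=roi&(Z>lo)&(Z<hi)&(d>0); img[m]=col
    q=P[m]; print(n,m.sum(),np.median(q[:,2]).round(4),rect(q[:,:2]) if n!="table" else "")
    if n=="knob": print(cv2.minEnclosingCircle(q[:,:2].astype(np.float32)), q.mean(0))
def up(a): return cv2.resize(a[170:325,250:375],None,fx=3.2,fy=3.2*1.2,interpolation=0)
cv2.imwrite("pics/w1z.png",np.hstack([up(p),up(img)]))
```

```text
cam [ 0.52180938 -0.13342338  0.36937188]
knob 1579 0.0967 (array([ 0.64409448, -0.14038403]), (31.43110466003418, 31.267730712890625), -45.953433990478516)
((0.6441248059272766, -0.14022918045520782), 0.016128268092870712) [ 0.64287877 -0.14009058  0.09646602]
hs 832 0.0744 (array([ 0.64171405, -0.1401951 ]), (42.68438720703125, 42.249759674072266), -5.4435272216796875)
die 2505 0.0497 (array([ 0.63946954, -0.13714386]), (70.2646484375, 50.30206298828125), -6.8282470703125)
mod 1873 0.0235 (array([ 0.64099713, -0.13649931]), (96.0530776977539, 60.152408599853516), -11.142715454101562)
table 8806 -0.0004
```

View pics/w1z.png

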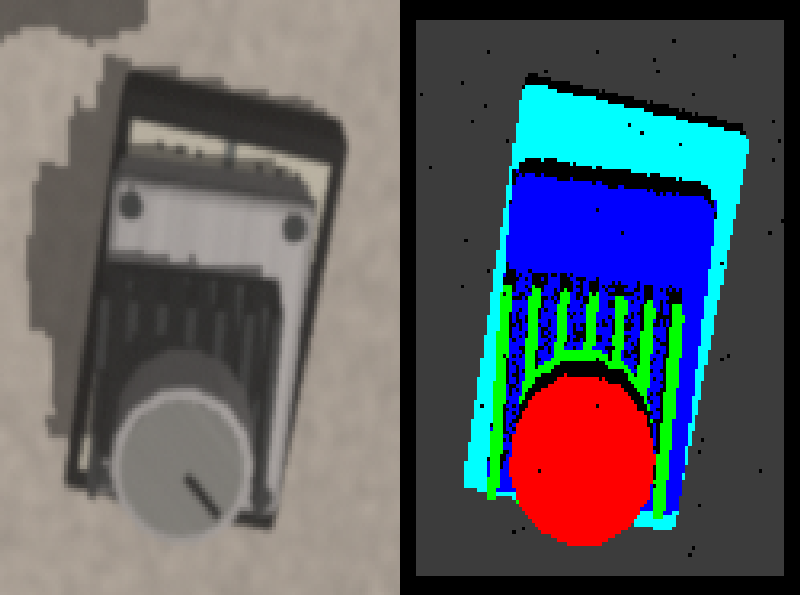

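Run:
```python
from h import *
f=np.load("pics/w1.npz"); C=(f['K'],f['D'],f['R'],f['t']); d=f['d']; P=cloud(d,C)
p=cv2.imread("pics/w1.png"); g=p.max(axis=2)
m=np.zeros_like(g); m[0:105,40:158]=1; m=((g<85)&(m>0)).astype(np.uint8)
# exclude shadow using gray level: view contour
cs=max(cv2.findContours(m,0,cv2.CHAIN_APPROX_NONE)[0],key=len).reshape(-1,2)
print("hs",rect(onplane(cs,.008,C)[:,:2]))
T=cal("top")
for n,c,s,a in [("knob",(.4401,.0267),(.058,.058),0),("hs",(.4664,-.3106),(.068,.068),21.5),("mod",(.635,.1485),(.122,.086),-8)]:
    a=np.radians(a);Rr=np.array([[np.cos(a),-np.sin(a)],[np.sin(a),np.cos(a)]])
    if n=="knob": q=np.array([[np.cos(t),np.sin(t)] for t in np.linspace(0,6.28,40)])*.029+c
    else: q=np.array([[1,1],[1,-1],[-1,-1],[-1,1]])*np.array(s)/2@Rr.T+c
    cv2.polylines(p,[np.int32(proj(np.c_[q,np.full(len(q),.008)],C))],True,(0,0,255),1)
# pink knob
k=(p[...,2]>130)&(p[...,1]<90)&(p[...,0]>60); q=P[k&(d>0)]; print("pink",np.median(q,0),rect(q[q[:,2]>.015][:,:2]))
cv2.imwrite("pics/w1o.png",p)
```

```text
hs (array([ 0.47085327, -0.30739264]), (76.67880249023438, 75.34741973876953), -68.88774108886719)
pink [ 0.6609043  -0.22614342  0.02137063] (array([ 0.65898969, -0.22338155]), (25.90715789794922, 23.07084083557129), 21.44370460510254)
```

View pics/w1o.png

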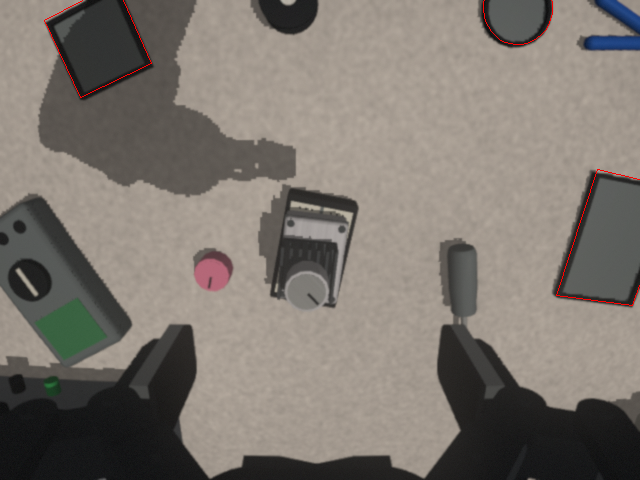

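Each layer fits its given size. The part to take is the grey knob on top of the stack (307,290), not the pink one on the table (212,271). The tray outlines measured from the top camera also line up in the wrist view. I'll pick the knob now.

```bash
cat >> h.py <<'E'
def pick(xy,a,bottom,width,tip,N=40,lift=.25,above=.075,clr=.0075,opening=None):
    a=np.radians(a); z=bottom+clr+tip
    ctrl.grip(opening or width+.016)
    ctrl.movep([xy[0],xy[1],z+above],ori(a))
    ctrl.servo_line([xy[0],xy[1],z],speed=.08)
    ctrl.grip(width-.006 if width>.01 else 0,N); print("gw",ctrl.read_grip_width(),"F",ctrl.read_wrist_force())
    ctrl.servo_line([xy[0],xy[1],z+.03],speed=.06)
    ctrl.servo_line([xy[0],xy[1],lift],speed=.2)
    print("lifted gw",ctrl.read_grip_width(),"F",np.round(ctrl.read_wrist_force(),2),"t",ctrl.read_clock())
    return z
def place_hover(xy,a,width,tip,clr=.0075,h=.03):
    z=.003+clr+tip
    ctrl.movep([xy[0],xy[1],.22],ori(np.radians(a)))
    ctrl.servo_line([xy[0],xy[1],z+h],speed=.15)
def place(xy,width,tip,clr=.0075,th=2.0,rel=.012):
    z=.003+clr+tip
    ctrl.servo_line([xy[0],xy[1],z+.005],speed=.08)
    c=ctrl.servo_line([xy[0],xy[1],z-.003],speed=.015,threshold=th)
    p=np.array(ctrl.read_ee_pos()); print("contact",c,"dz to nominal mm",(p[2]-z)*1000,"F",np.round(ctrl.read_wrist_force(),2))
    ctrl.grip(width+rel)
    ctrl.servo_line([p[0],p[1],p[2]+.04],speed=.1)
    ctrl.servo_line([p[0],p[1],.25],speed=.25)
    print("t",ctrl.read_clock())
E
python3 - <<'E'
from h import *
pick((.6441,-.1402),0,.075,.032,.0727)
shot("wrist","w2"); shot("top","t2")
E
```

```text
gw 0.03031692837772145 F [0.19706115 0.50060568 3.14738217]
lifted gw 0.030216726860005823 F [-0.9  -0.37 -0.69] t 8.4583
```

View pics/w2.png

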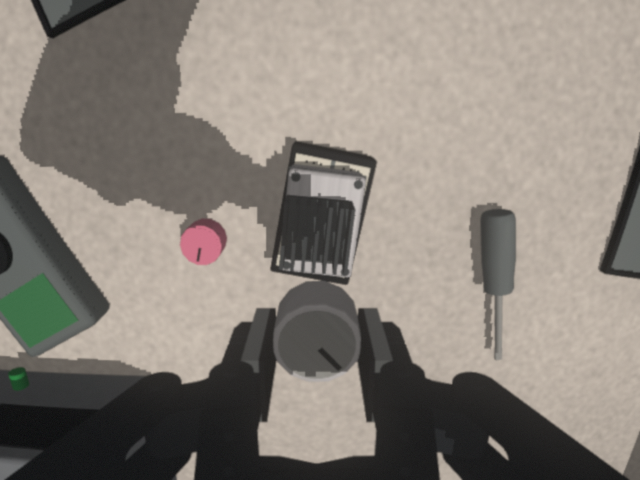

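The knob is held between the pads at (317,325), and the stack is undisturbed. Next I'll place it.

Run:
```python
from h import *
place_hover((.4401,.0267),0,.032,.0727)
shot("wrist","w3")
z=.003+.0075+.0727
ctrl.servo_line([.4401,.0267,z+.005],speed=.08)
print(np.round(ctrl.read_wrist_force(),2))
c=ctrl.servo_line([.4401,.0267,z-.003],speed=.015,threshold=2)
p=np.array(ctrl.read_ee_pos());print(c,(p[2]-z)*1000,np.round(ctrl.read_wrist_force(),2)); shot("scene","s3");shot("wrist","w3b");print(ctrl.read_clock())
```

```text
[-0.12  0.2  -0.57]
True 0.926084977298014 [-0.65  0.12  5.48]
11.45
```

View pics/w3b.png

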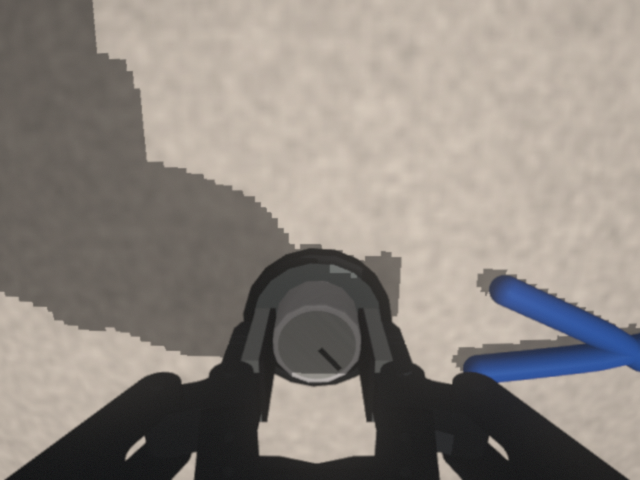

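The knob has made contact at the expected height, inside the round rim at (317,335). I'll release it and look again at the knob and the stack.

```bash
cat >> h.py <<'E'
def layers(p,d,C,uv,spec,r=75):
    P=cloud(d,C); Z=P[...,2]; m0=np.zeros(Z.shape,np.uint8); cv2.circle(m0,tuple(int(x) for x in uv),r,1,-1)
    for n,lo,hi in spec:
        m=((m0>0)&(Z>lo)&(Z<hi)&(d>0)).astype(np.uint8)
        k,l,st,_=cv2.connectedComponentsWithStats(cv2.morphologyEx(m,cv2.MORPH_CLOSE,np.ones((9,9))))
        b=1+np.argmax(st[1:,4]); q=P[(l==b)&(m>0)]; print(n,len(q),np.median(q[:,2]).round(4),*rect(q[:,:2]))
E
python3 - <<'E'
from h import *
p=np.array(ctrl.read_ee_pos())
ctrl.grip(.046)
ctrl.servo_line([p[0],p[1],p[2]+.04],speed=.1)
ctrl.servo_line([p[0],p[1],.25],speed=.25)
p,d,C,pos,R=shot("wrist","w4"); uv=proj([[.4401,.0267,.025]],C)[0]; layers(p,d,C,uv,[("knob",.0215,.03)],40)
ctrl.movep([.62,-.135,.26],ori(np.radians(-5)))
p,d,C,pos,R=shot("wrist","w5"); uv=proj([[.64,-.138,.06]],C)[0]
layers(p,d,C,uv,[("hs",.066,.082),("die",.045,.056),("mod",.019,.029)])
print(ctrl.read_clock())
a=cv2.imread("pics/w4.png");b=cv2.imread("pics/w5.png"); cv2.imwrite("pics/w45.png",cv2.resize(np.hstack([a,b]),(800,300)))
E
```

```text
knob 1483 0.0247 [0.43998837 0.02707005] (31.245454788208008, 30.993745803833008) 36.946022033691406
hs 1765 0.0744 [ 0.64204626 -0.14020651] (43.01544952392578, 42.173221588134766) -5.682014465332031
die 4260 0.05 [ 0.63933362 -0.13711417] (70.08976745605469, 50.234344482421875) -6.9136199951171875
mod 1271 0.0236 [ 0.62884833 -0.11804271] (92.99625396728516, 47.197914123535156) 31.570011138916016
14.0167
```

View pics/w45.png

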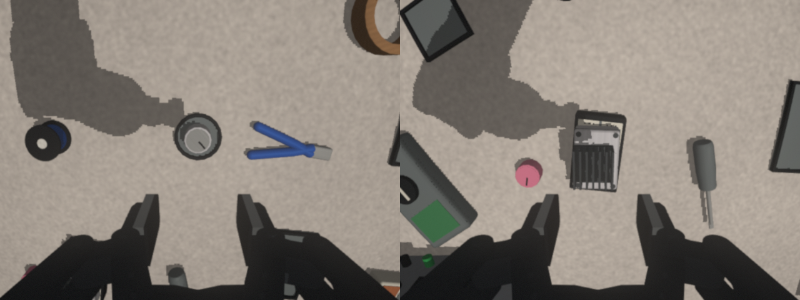

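The knob sits centred and flat in its tray: its top is at 24.7 mm where 25 is expected. The stack hasn't moved. The heat sink is next.

```bash
cat >> h.py <<'E'
def lower(xy,tip,clr=.0075,th=2.0):
    z=.003+clr+tip
    ctrl.servo_line([xy[0],xy[1],z+.005],speed=.08)
    c=ctrl.servo_line([xy[0],xy[1],z-.003],speed=.015,threshold=th)
    p=np.array(ctrl.read_ee_pos()); dz=(p[2]-z)*1000; print("contact",c,"dz mm",dz.round(2),"F",np.round(ctrl.read_wrist_force(),2))
    shot("wrist","low_%d"%(ctrl.read_clock()*10)); print("low_%d"%(ctrl.read_clock()*10-.5))
    return c and abs(dz)<2
def release(width,rel=.014,up=.25):
    p=np.array(ctrl.read_ee_pos())
    ctrl.grip(width+rel)
    ctrl.servo_line([p[0],p[1],p[2]+.04],speed=.1)
    ctrl.servo_line([p[0],p[1],up],speed=.25)
E
python3 - <<'E'
from h import *
pick((.6418,-.1402),-5.5,.050,.042,.0712)
xy=(.4664,-.3106)
place_hover(xy,21.5,.042,.0712); shot("wrist","w6")
print(lower(xy,.0712),ctrl.read_clock());
E
ls pics; python3 -c "
import cv2,glob,numpy as np
a=cv2.imread('pics/w6.png');b=cv2.imread(sorted(glob.glob('pics/low_*.png'))[-1]); cv2.imwrite('pics/w67.png',cv2.resize(np.hstack([a,b]),(800,300)))"
```

```text
gw 0.04133271875006574 F [ 0.22996005 -0.27423714  3.48171584]
lifted gw 0.041232755198725414 F [ 0.03 -0.17 -1.  ] t 17.275
contact True dz mm 0.93 F [0.11 0.05 4.42]
low_200
True 20.075
low_200.npz
low_200.png
s3.npz
s3.png
scene0.png
scene0d.npy
t2.npz
t2.png
top0.png
top0d.npy
w1.npz
w1.png
w1o.png
w1z.png
w2.npz
w2.png
w3.npz
w3.png
w3b.npz
w3b.png
w4.npz
w4.png
w45.png
w5.npz
w5.png
w6.npz
w6.png
wg34.npz
wg34.png
wg44.npz
wg44.png
wg52.npz
wg52.png
wg62.npz
wg62.png
wrist0.png
wrist0d.npy
```

View pics/w67.png

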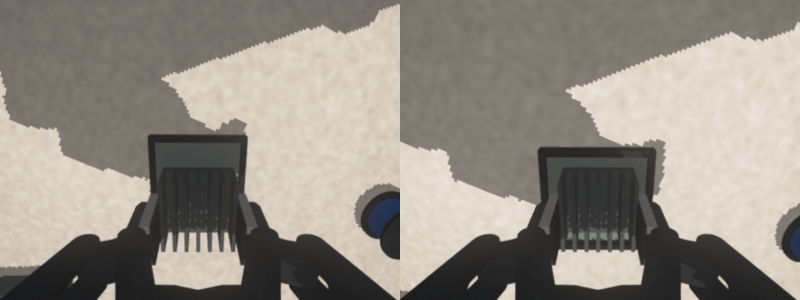

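The heat sink is square to its tray, inside the rim and touching the floor. I'll release it and look again.

Run:
```python
from h import *
release(.042)
p,d,C,pos,R=shot("wrist","w8"); uv=proj([[.4664,-.3106,.028]],C)[0]; layers(p,d,C,uv,[("hs",.024,.034)],60)
ctrl.movep([.60,-.135,.28],ori(np.radians(-7)))
p,d,C,pos,R=shot("wrist","w9"); uv=proj([[.64,-.138,.03]],C)[0]
layers(p,d,C,uv,[("die",.045,.056),("mod",.019,.029)],80)
print(ctrl.read_clock())
a=cv2.imread("pics/w8.png");b=cv2.imread("pics/w9.png"); cv2.imwrite("pics/w89.png",cv2.resize(np.hstack([a,b]),(800,300)))
```

```text
hs 1357 0.0275 [ 0.466457   -0.31112125] (42.429264068603516, 42.02694320678711) 21.365629196166992
die 5692 0.0495 [ 0.63914313 -0.13701987] (69.8541488647461, 50.09584426879883) -6.9781036376953125
mod 2020 0.0235 [ 0.64087329 -0.13643326] (96.05757904052734, 60.23063278198242) -11.201927185058594
22.5833
```

View pics/w89.png

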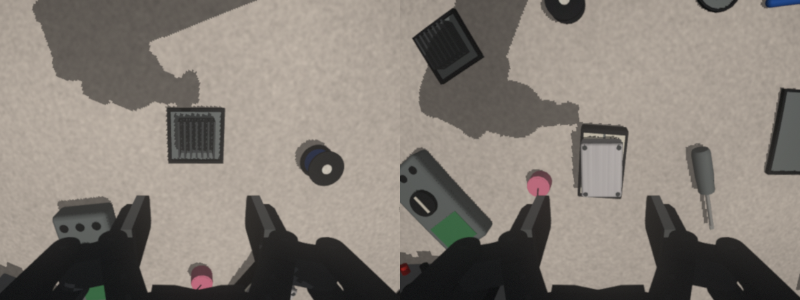

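The heat sink is centred and flat. The die-cast box is next; I'll check its tray with the wrist camera before lowering.

Run:
```python
from h import *
pick((.6393,-.1370),-7,.024,.050,.0703,above=.05)
ctrl.movep([.4325,.3235,.26],ori(np.radians(-4.1)))
p,d,C,pos,R=shot("wrist","w10")
q=p.copy()
def box(c,s,a,z):
    a=np.radians(a);Rr=np.array([[np.cos(a),-np.sin(a)],[np.sin(a),np.cos(a)]])
    w=np.array([[1,1],[1,-1],[-1,-1],[-1,1]])*np.array(s)/2@Rr.T+c
    return np.int32(proj(np.c_[w,np.full(4,z)],C))
cv2.polylines(q,[box((.4325,.3230),(.096,.076),-4.1,.008)],True,(255,0,0),1)
cv2.imwrite("pics/w10o.png",q[:,:,::-1]); print(ctrl.read_clock())
```

```text
gw 0.048968331594145965 F [ 0.39028328 -0.08241172  1.10806384]
lifted gw 0.049097598293453705 F [-0.31 -0.02 -2.51] t 25.9
27.7833
```

View pics/w10o.png

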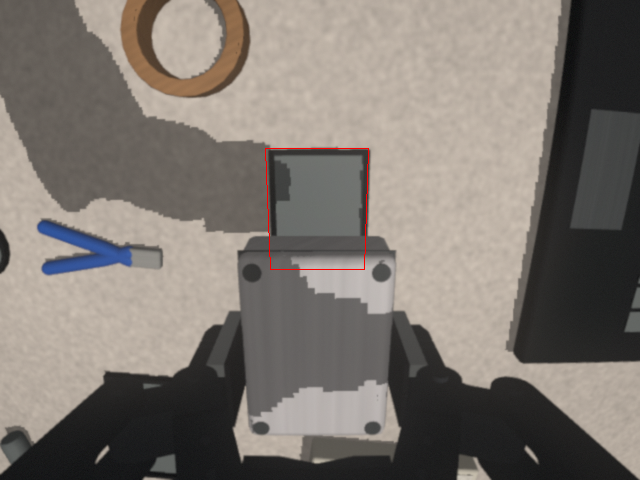

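The tray outline at (318,200) agrees with the measured pose to within a pixel or two, so I'll lower the box.

Run:
```python
from h import *
xy=(.4325,.3230)
ctrl.servo_line([*xy,.003+.0075+.0703+.03],speed=.15)
ok=lower(xy,.0703,th=2.5)
p,d,C,pos,R=shot("wrist","w11")
if ok:
    release(.050)
    p,d,C,pos,R=shot("wrist","w12"); uv=proj([[*xy,.029]],C)[0]; layers(p,d,C,uv,[("die",.025,.034)],90)
print(ctrl.read_clock())
a=cv2.imread("pics/w11.png");b=cv2.imread("pics/w12.png"); cv2.imwrite("pics/w1112.png",cv2.resize(np.hstack([a,b]),(800,300)))
```

```text
contact True dz mm 0.89 F [-0.21 -0.34  4.3 ]
low_297
die 6680 0.0285 [0.43241907 0.32350421] (69.59428405761719, 50.07370376586914) -4.0219879150390625
31.4583
```

View pics/w1112.png

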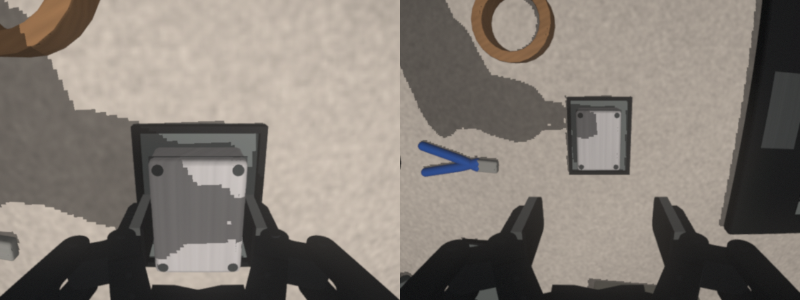

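The die-cast box is flat and centred in its tray (600,140). The module is last, so I'll re-measure it first.

Run:
```python
from h import *
ctrl.movep([.60,-.135,.28],ori(np.radians(-11)))
p,d,C,pos,R=shot("wrist","w13"); uv=proj([[.64,-.138,.02]],C)[0]
layers(p,d,C,uv,[("mod",.019,.029)],85)
print(ctrl.read_clock())
```

```text
mod 8201 0.0237 [ 0.64118774 -0.13657504] (96.4562759399414, 60.15926742553711) -11.202919006347656
33.2833
```

View pics/w13.png

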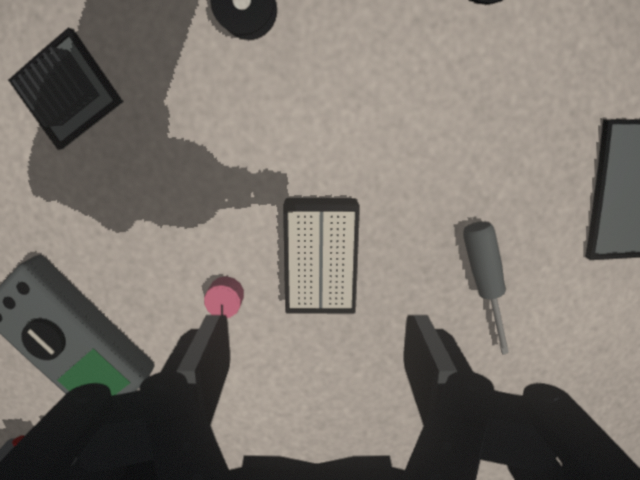

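Run:
```python
from h import *
pick((.6411,-.1366),-11.2,0,.060,.0685,above=.05,opening=.074)
xy=(.6350,.1485)
ctrl.movep([*xy,.26],ori(np.radians(-8)))
p,d,C,pos,R=shot("wrist","w14"); q=p.copy()
a=np.radians(-8);Rr=np.array([[np.cos(a),-np.sin(a)],[np.sin(a),np.cos(a)]])
w=np.array([[1,1],[1,-1],[-1,-1],[-1,1]])*np.array((.122,.086))/2@Rr.T+xy
cv2.polylines(q,[np.int32(proj(np.c_[w,np.full(4,.008)],C))],True,(255,0,0),1)
cv2.imwrite("pics/w14o.png",q[:,:,::-1]); print(ctrl.read_clock())
```

```text
gw 0.05902077296770069 F [-0.31717148 -1.05889885  3.21888161]
lifted gw 0.059450372286336546 F [-0.9  -0.88 -1.76] t 36.8
37.95
```

View pics/w14o.png

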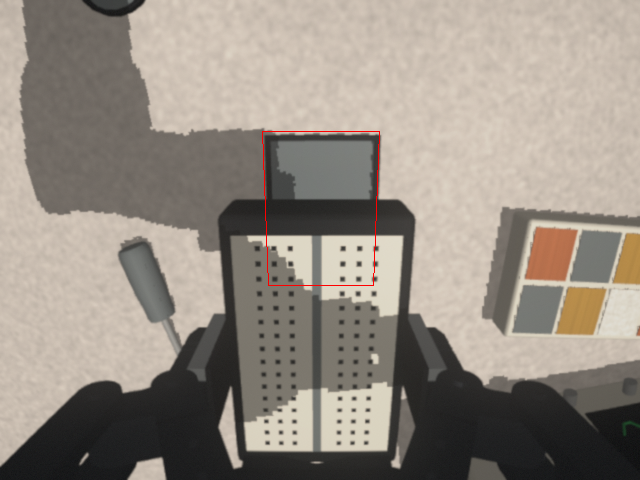

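The tray is held by the outline at (321,165), but its near edge is about 3 px farther out, so I'll shift x by +1.5 mm and lower.

Run:
```python
from h import *
xy=(.6365,.1485)
ctrl.servo_line([*xy,.003+.0075+.0685+.03],speed=.15)
ok=lower(xy,.0685,th=2.5)
p,d,C,pos,R=shot("wrist","w15")
if ok:
    release(.060)
    p,d,C,pos,R=shot("wrist","w16"); uv=proj([[*xy,.027]],C)[0]; layers(p,d,C,uv,[("mod",.022,.032)],90)
print(ok,ctrl.read_clock())
a=cv2.imread("pics/w15.png");b=cv2.imread("pics/w16.png") if ok else a; cv2.imwrite("pics/w1516.png",cv2.resize(np.hstack([a,b]),(800,300)))
```

```text
contact True dz mm 0.97 F [-0.49 -0.45  4.98]
low_399
mod 11030 0.0266 [0.63624768 0.14889532] (95.77429962158203, 60.26236343383789) -7.900642395019531
True 41.6417
```

View pics/w1516.png

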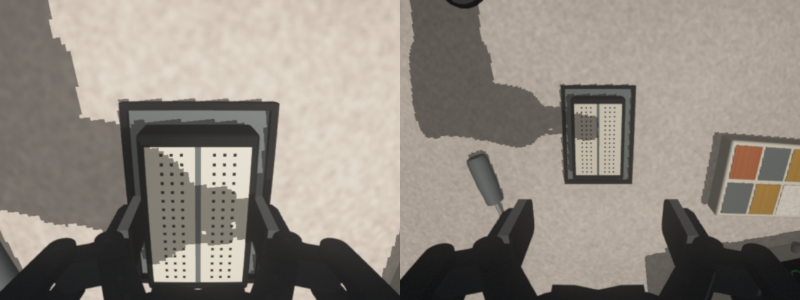

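The module is inside its rim at (598,135) with its top at 26.6 mm (27 expected). I'll back the arm away for a last overall check.

Run:
```python
from h import *
ctrl.movep([.212,.508,.304],ori(np.radians(-22)))
p,d,C,_,_=shot("top","t9"); shot("scene","s9")
for n,xy,z,lo in [("knob",(.44,.027),.025,.0185),("hs",(.4664,-.311),.028,.020),("die",(.4324,.3235),.029,.022),("mod",(.6362,.149),.027,.02)]:
    uv=proj([[*xy,z]],C)[0]; layers(p,d,C,uv,[(n,lo,.04)],35)
for q in ("driver","spool"):
    for r in ctrl.cut_out("top",q)[:1]: print(q,np.round(r['box']))
print(ctrl.read_clock())
a=cv2.imread("pics/t9.png"); cv2.imwrite("pics/t9b.png",cv2.resize(a[140:400,120:520],(800,520)))
```

```text
knob 177 0.0252 [0.43999048 0.02723571] (29.54091453552246, 29.5406551361084) -45.6667366027832
hs 288 0.0266 [ 0.4654238  -0.31002295] (43.84036636352539, 42.612220764160156) -68.37974166870117
die 823 0.0295 [0.43166684 0.32260019] (70.55464172363281, 52.14547348022461) -4.881690979003906
mod 1286 0.0272 [0.6362041  0.14911485] (96.88216400146484, 60.70750427246094) -7.986297607421875
driver [321. 192.  16.  59.]
spool [397. 311.  24.  24.]
43.8583
```

View pics/t9b.png

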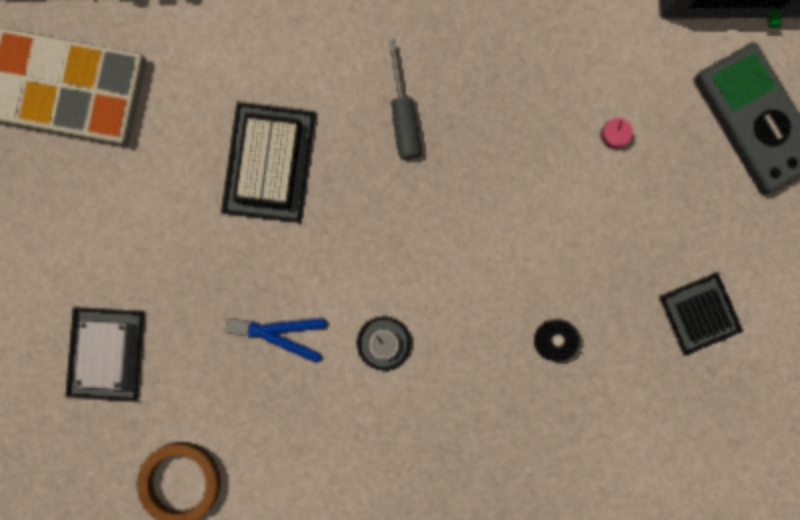

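All four parts are in their trays. The screwdriver (405,100), the spool (557,340) and the pink knob (617,133) haven't moved.

```bash
python3 -c "
from bench import ctrl
ctrl.sign_off()"
```

```text
the job is handed in; nothing more can be done
```

The kit is laid out and handed in at about 44 s of the 115 s allowed. I placed the knob, heat sink, die-cast box and prototyping module in that order. Each went into its own tray, lowered until it touched the floor (about 4–5.5 N) and then released.

- **Fit:** the last wrist and top pictures show every part inside its rim, square to its tray and about centred. The measured tops were 25, 27–28, 29 and 27 mm, which is what flat on the floor should give. The one that disagreed was the heat sink from the top camera: 26.6 mm against 28 expected. The wrist camera read it at 27.5 mm, so I put that down to its fins.
- **Left alone:** the screwdriver, wire spool and pink look-alike are where they were. The arm was clear of everything at hand-in.
- **Correction:** before setting the module down, the wrist view put its tray about 2 mm farther out than the top camera had, so I moved the placing point 1.5 mm. No other check failed.

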